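# Set the bottle labeller's stop, load a bottle and start it

### The job

Set up the bottle labeller for the next bottle: slide the stop collar along its bar until its reading blade lines up with the pointer clipped on the scale, and let go of it there. Then take the larger of the two bottles lying in the ribbed tray and lay it gently (not dropped) on the two rollers with its base up against the stop arm and its cap pointing away from it, without pushing the stop off the pointer. Only once the bottle lies there, press the small key (label feed) and after it the large key (start), one at a time and each right down, and leave the pointer clip and all the other bottles and jars where they are.

Things in the scene. Friction and masses are not known exactly. Their poses are not given: they have to be found in the camera images.
- labeller: Bench-top bottle labeller, fixed: aluminium base plate 345 x 330 mm, label reel (106 mm diameter, 153 mm high) behind at x = 150 mm, grey control box at its right end (y = -162 to -244 mm, top 95 mm up). Origin on the table under the middle of the roller pair; x from the machine's front (robot's side) to its back, y along the rollers to its left, z up
- cradle (a point): Middle of the roller pair, 70 mm up. Two black rubber rollers (28 mm diameter, 304 mm long, they do not turn) run along labeller y at x = -19 and +19 mm, axes at this height, between end plates at y = +-156 mm that are 98 mm high here
- bar_mid (a point): Middle of the stop's round steel bar (12 mm diameter), which runs along labeller y at x = -80 mm, 135 mm up; its end plates at y = +-156 mm are 155 mm high here. In front of it lies the flat scale rail with engraved ticks (x = -126 to -149 mm, top 105 mm up)
- collar: Sliding stop, plain steel: round collar 38 mm in diameter (y = -30 to +18 mm) with a 48 mm flange at its left end (y = +18 to +30 mm). Origin on the bar's axis; axes as the labeller's. Grip the round part near y = -8 mm from above, closing across the bar. Slides along the bar only, 130 mm, about 7 N, stays where left. Starts 25 to 105 mm to the -y side of the pointer
- stop_blade (a point): Tip of the collar's reading blade, a 4 mm thick tongue on the robot's side of the flange (44 mm from the bar's axis, at collar y = +26 mm, 129 mm up). It is to be level along the bar (same labeller y) with the pointer
- pointer (a point): Top of the thin upright fin (4 mm thick) of the dark steel clip on the scale rail, 134 mm up, beside the path of the blade: the marked position. Axes as the labeller's. The clip is a friction fit on the rail and must not be moved
- stop_face (a point): On the +y face of the stop arm, 30 mm to the +y side of the collar's origin, above the middle of the roller pair and 101.7 mm up: where the centre of the bottle's base comes to rest. Axes as the labeller's. The arm comes from the flange over the rollers; its plate there is 30 mm wide (x) and reaches from 96 to 138 mm up
- bottle: The larger lying bottle: amber glass, black cap, 46 mm diameter, 112 mm long, about 200 g, in either groove of the tray. Origin on its axis at mid-length; y from base to cap (base at -56 mm, straight body to +16 mm, then shoulder and 27 mm cap). Its axis is 27 mm above the table in the tray and 101.7 mm on the rollers. Its base starts towards the labeller (-y)
- bottle_base (a point): Centre of the larger bottle's flat base. Axes as the bottle's
- tray: Fixed shallow white plastic tray, 220 (x) x 160 (y) mm, walls 28 mm high, 4 mm thick floor. Origin under its centre. Two grooves along y between 6 mm high ribs, at x = -42 and +42 mm, hold one bottle each
- feed_key (a joint): Small round grey spring key (24 mm diameter), the nearer of two on top of the control box: label feed. m pressed down, 0 to 0.006; about 4 N presses it right down, springs back
- feed_key_top (a point): Middle of the small key's top
- start_key (a joint): Large round grey spring key (46 mm diameter), behind the small one, 80 mm farther along +x of the labeller: start. m pressed down, 0 to 0.006; about 4 N presses it right down, springs back
- start_key_top (a point): Middle of the large key's top
- small_bottle: The smaller amber bottle lying in the tray's other groove, 33 mm diameter, 80 mm long; not to be disturbed. Origin on its axis at mid-length
- amber_a: Standing labelled amber bottle, 46 mm diameter, 112 mm high; bystander. Origin at the centre of its foot
- amber_b: Standing labelled amber bottle, 46 mm diameter, 112 mm high; bystander. Origin at the centre of its foot
- amber_c: Standing labelled amber bottle, 46 mm diameter, 112 mm high; bystander. Origin at the centre of its foot
- jar: Standing closed glass jar, 80 mm diameter, 100 mm high; bystander. Origin at the centre of its foot
- beaker: Standing clear plastic cup, 72 mm diameter, 90 mm high; bystander. Origin at the centre of its foot

How it is judged:
By the outcome, as a careful person would: the job done as asked, in the order asked, and still so for the second after the job is handed in, with the robot touching nothing.
It also fails if it takes over 66 s, if anything falls off the work surface, if the arm or the gripper's body presses on something with over 40 N, if the wrist force passes 120 N, or if a joint passes its speed limit or range.

### The arm

A 7-joint arm with a two-finger parallel gripper is mounted at the origin on the work surface. World frame = base frame: x ahead of the robot, y to its left, z up, the work surface at z = 0. Lengths are in mm, angles in rad, forces in N, time in s.
With the tool pointing down it reaches from about 400 to 875 mm from the base axis. Payload 4.4 kg.
Tool frame: the origin (TCP) lies midway between the tips of the shut fingers; the grasp point (between the pads) lies 19 mm behind it (ctrl.grip_point_offset is the distance from the TCP to the grasp point, in mm); z points along the fingers, y is the line along which they close (so a half turn about z gives the same grasp; the last joint's range is limited). The gripper opens to 85 mm and grips with 20 to 120 N. Pads are 22 mm wide; open, the fingers measure 114 mm over their backs; the gripper's body (76 mm by 85 mm) begins 54 mm behind the grasp point. The pads swing forward as they close: fully open they stand 13 mm farther back than shut.
Start: joints at [1.163, 0.628, 0.038, 1.517, -0.027, 0.996, -0.02], TCP at [217.897, -612.404, 231.313] pointing down, gripper open.
Joint ranges: [-3.06, 3.06], [-0.37, 2.12], [-1.25, 1.32], [0.18, 2.47], [-1.1, 4.24], [0.23, 1.98], [-2.94, 2.94]. Speed limits (rad/s): [2.57, 2.57, 3.14, 3.14, 3.14, 3.14, 3.14].

### API

Orientations are given as [roll, pitch, yaw] about the fixed x, y, z axes, in that order (R = Rz(yaw) Ry(pitch) Rx(roll)).
In Python, from cell import ctrl gives the robot as it stands.
- The arm moves only by the shell command python3 nudge.py, which reads ROWS from standard input. ROWS is 1 to 12 rows, parted by semicolons, with the numbers parted by commas; each row has 7 numbers: dx, dy, dz in shares of the most that a row can go, 1 being 50 mm, then a rotation vector rx, ry, rz in units of 0.1 rad, then the finger opening in mm; each row shifts and turns the commanded pose from where the row before left it, along the tool's axes as they then stand; what a row does not reach is not made up. A row lasts 1/10 s, in which the tool goes at most 50 mm and 0.15 rad, less where a joint would pass 70% of its speed; a pose out of reach is approached as far as the arm can. The fingers move at their own pace and stop on an object; the grip force is fixed at half the most. Time passes only in rows, so rows that do not move let the fingers close. It prints the time, the measured TCP pose, the force, the opening and the grip force at its end. Input that does not fit is refused with a message, and nothing moves.
- ctrl.read_state(): the state, without advancing time (a new reading comes with each control period).
- ctrl.get_image(name): name is "side" or "top" or "wrist"; returns the picture (400x640x3 uint8, blue, green, red); there is no depth.
- ctrl.calibration(name): a dict with "fx", "fy", "cx", "cy" (pixels), "k1" (the pictures are not rectified: a ray, as slopes to the right and down, at radius r is drawn at 1 + k1 r^2 times it, then the intrinsics apply), "rvec" (rotation vector, rad) and "tvec" (3), from world to camera coordinates, as OpenCV has them; the wrist camera has in their place "hand_eye" (4x4, takes a point from camera to tool coordinates, whose origin is the TCP and whose axes are the flange's). Camera axes: x right, y down, z forward; pixel columns grow to the right and rows downward; lengths in mm; the calibration is good to about 2 mm. A picture is of the moment at which its call begins: read the wrist's pose just before it. calibration takes no time and is no camera call.
- ctrl.finish_job(): hands the job in; it is judged then, once.
The state is a dict: "clock": time; "qpos": joint angles; "qd": joint speeds; "tau": joint torques, N m; "eef_pos": TCP position; "tool_rot": TCP orientation; "force": force on the tool from outside, world axes, zero at the start; "torque": the same for the moment, N m; "width": finger opening in mm; "gripper_force": force on a finger pad.
Only numpy, scipy, OpenCV 4.12 (cv2) and the standard library are available. Lean on these libraries where they do the work, as an engineer would, in place of code of your own. Each camera call takes 0.05 s, during which the arm holds its last target. There are 200 camera calls.

## Working session

There is one attempt and no reset: what is moved stays moved. The work goes in short steps, Python scripts to look and compute and a shell command to move; the robot and the scene stay as the last step left them, time stands still between calls to the robot, and variables do not carry over. Pictures are saved under pics/ and viewed, at most 10 in all, crops included, and the job is handed in when it is done.

```bash
ls; mkdir -p pics
python3 - <<'E'
from cell import ctrl
import cv2
for n in ("side","top"):
    im=ctrl.get_image(n); cv2.imwrite(f"pics/{n}0.png",im)
    print(n,ctrl.calibration(n))
print(ctrl.calibration("wrist"))
s=ctrl.read_state();print(s['clock'],s['eef_pos'],s['tool_rot'],s['width'])
E
```

```text
cell.py
nudge.py
pics
side {'fx': 425.069850301463, 'fy': 425.069850301463, 'cx': 319.40240216162977, 'cy': 196.3733923386156, 'k1': -0.08025867423836797, 'rvec': array([ 0.87456684, -2.34918562,  1.27076577]), 'tvec': array([438.02226591, 279.65454156, 993.39174004])}
top {'fx': 503.0960455635677, 'fy': 503.0960455635677, 'cx': 313.5880259631427, 'cy': 195.99274777242962, 'k1': -0.0772594769533475, 'rvec': array([ 2.11853878, -2.16607748,  0.16841504]), 'tvec': array([  14.4575846 ,  577.77528722, 1857.53629934])}
{'fx': 281.0610762175724, 'fy': 281.0610762175724, 'cx': 317.1713629612446, 'cy': 196.21916531474855, 'k1': -0.024047765566434533, 'hand_eye': array([[ 3.88020606e-04, -9.51527021e-01, -3.07564918e-01,
         7.85852850e+01],
       [ 9.99998738e-01,  8.43028355e-04, -1.34652595e-03,
         1.43036594e+00],
       [ 1.54054177e-03, -3.07564007e-01,  9.51526147e-01,
        -1.42280751e+02],
       [ 0.00000000e+00,  0.00000000e+00,  0.00000000e+00,
         1.00000000e+00]])}
0.1 [ 217.69976113 -611.85961686  230.47984712] [-3.13986743e+00  1.53975151e-05  3.41785172e-01] 85.20874011772331
```

View pics/top0.png

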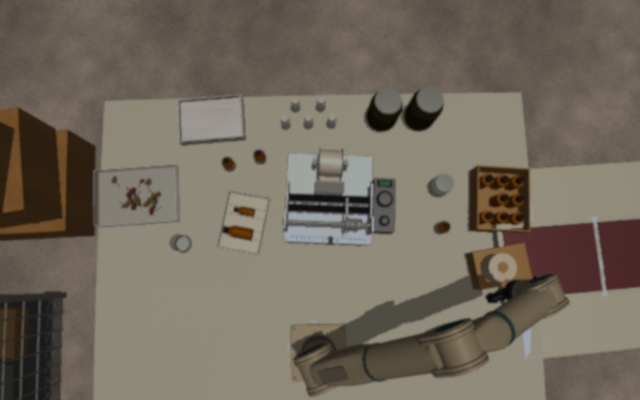

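View pics/side0.png

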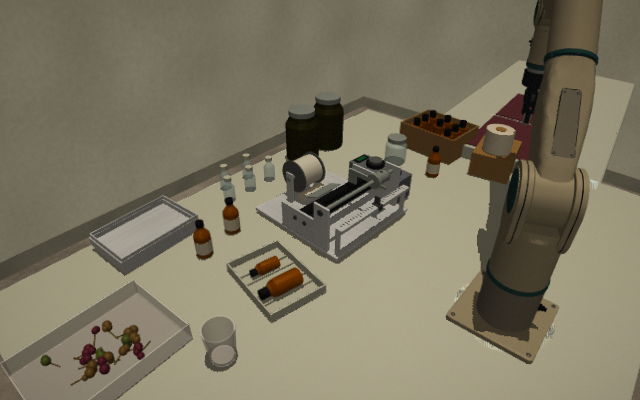

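The top view shows the labeller around (328,208), control box keys at (384,198) and (384,220), the collar around (352,225), the pointer around (331,241), and the tray around (243,222) with the larger bottle at (237,233), cap to the left. The side view agrees: larger bottle at (282,285), stop collar around (375,182).

```bash
cat > h.py <<'E'
import numpy as np, cv2
from scipy.spatial.transform import Rotation as Ro
from cell import ctrl
def toolpose():
    s=ctrl.read_state(); return np.array(s['eef_pos']),Ro.from_euler('xyz',s['tool_rot']).as_matrix()
def cam(n,pose=None):
    "K, k1, R, t: world->camera"
    c=ctrl.calibration(n); K=np.array([[c['fx'],0,c['cx']],[0,c['fy'],c['cy']],[0,0,1.]])
    if n!='wrist': return K,c['k1'],cv2.Rodrigues(np.array(c['rvec']))[0],np.array(c['tvec'])
    p,R=pose; H=c['hand_eye']; Rc=R@H[:3,:3]; o=p+R@H[:3,3]
    return K,c['k1'],Rc.T,-Rc.T@o
def proj(C,X):
    K,k,R,t=C; return cv2.projectPoints(np.atleast_2d(np.float64(X)),cv2.Rodrigues(R)[0],t,K,np.array([k,0,0,0,0.]))[0][:,0]
def ray(C,uv):
    K,k,R,t=C; q=cv2.undistortPoints(np.float64(uv).reshape(-1,1,2),K,np.array([k,0,0,0,0.]))[0,0]
    return -R.T@t, R.T@np.array([q[0],q[1],1])
def onz(C,uv,z):
    o,d=ray(C,uv); return o+d*(z-o[2])/d[2]
def tri(obs):
    A=np.zeros((3,3));b=np.zeros(3)
    for C,uv in obs:
        o,d=ray(C,uv); d=d/np.linalg.norm(d); P=np.eye(3)-np.outer(d,d);A+=P;b+=P@o
    X=np.linalg.solve(A,b)
    return X,max(np.linalg.norm((np.eye(3)-np.outer(d/np.linalg.norm(d),d/np.linalg.norm(d)))@(X-o)) for o,d in [ray(*q) for q in obs])
def to_tool(target):
    p,R=toolpose(); return R.T@(np.array(target)-p)
E
python3 - <<'E'
from h import *
T=cam('top')
for n,uv,z in [('start',(384,198),100),('feed',(384,220),100),('pointer',(331,241),134),('plateFL',(285,243),0),('plateFR',(371,245),0),('plateBL',(288,153),0),('bottlecap',(225,230),27),('bottlebase',(251,235),27)]: print(n,onz(T,uv,z).round())
print(to_tool([560,0,400]))
E
```

```text
start [ 556. -257.  100.]
feed [ 475. -253.  100.]
pointer [401. -56. 134.]
plateFL [406. 115.   0.]
plateFR [ 391. -214.    0.]
plateBL [758.  98.   0.]
bottlecap [458. 340.  27.]
bottlebase [437. 241.  27.]
[ 527.57494646 -462.0315042  -168.73141825]
```
Labeller centre ~ (525,-50), yaw approx: plate front line: (15, 329) → yaw ~ -0.045?? y axis direction (0.045,0.999) → yaw=-0.045. plateBL - FL : (352,-17): yaw -0.048. OK.

The manual's scale: shifts go in shares of 50 mm and turns go in units of 0.1 rad. Converting my numbers, -50 mm is -1, 48 mm is 0.96, -0.1 rad is -1.

```bash
echo '0,0,-1,0,0,0,60;0,0,-1,0,0,0,60;0.76,-0.6,0,0,0,-1,60;0.82,-0.52,0,0,0,-1,60;0.86,-0.44,0,0,0,-1,60;0.9,-0.34,0,0,0,-1,60;0.94,-0.24,0,0,0,-1,60;0.96,-0.14,0,0,0,-1,60;0.98,-0.06,0,0,0,-1,60;0.98,0.04,0,0,0,-1,60;0.98,0.14,0,0,0,-1,60;0.94,0.24,0,0,0,-1,60' | python3 nudge.py; python3 -c "
from h import *
print(toolpose()[0],ctrl.read_state()['tool_rot'],to_tool([500,-60,330]))"
```

```text
clock: 1.3
eef_pos: [480.9, -200.9, 331.2]
tool_rot: [-3.141, 0.0, 1.346]
force: [0.9, -1.0, 0.5]
width: 59.9
gripper_force: 0.0
[ 480.90551715 -200.87839007  331.23051712] [-3.14131333e+00  9.26331341e-05  1.34591836e+00] [141.58920158 -12.8000566    1.22097663]
```

Scaled: 48 mm is 0.96, 45 mm is 0.9, -0.1 rad is -1.

```bash
echo '0.9,-0.08,0,0,0,-1,60;0.96,0,0,0,0,-0.8,60;0.9,0,0,0,0,0,60;0,0,0,0,0,0,60;0,0,0,0,0,0,60' | python3 nudge.py
python3 - <<'E'
from h import *
import pickle
p=toolpose(); im=ctrl.get_image('wrist'); pickle.dump(p,open('p1.pkl','wb')); cv2.imwrite('pics/w1.png',im)
print(p[0],ctrl.read_state()['tool_rot'])
cv2.imwrite('pics/w1b.png',cv2.resize(im[50:350,120:520],(800,600),interpolation=cv2.INTER_CUBIC))
E
```

```text
clock: 1.8
eef_pos: [494.9, -64.6, 331.2]
tool_rot: [-3.141, 0.0, 1.525]
force: [-0.1, -0.5, -0.0]
width: 59.5
gripper_force: 0.0
[494.92271807 -64.59774523 331.1555952 ] [-3.14096307e+00  8.46303519e-04  1.52172298e+00]
```

View pics/w1b.png

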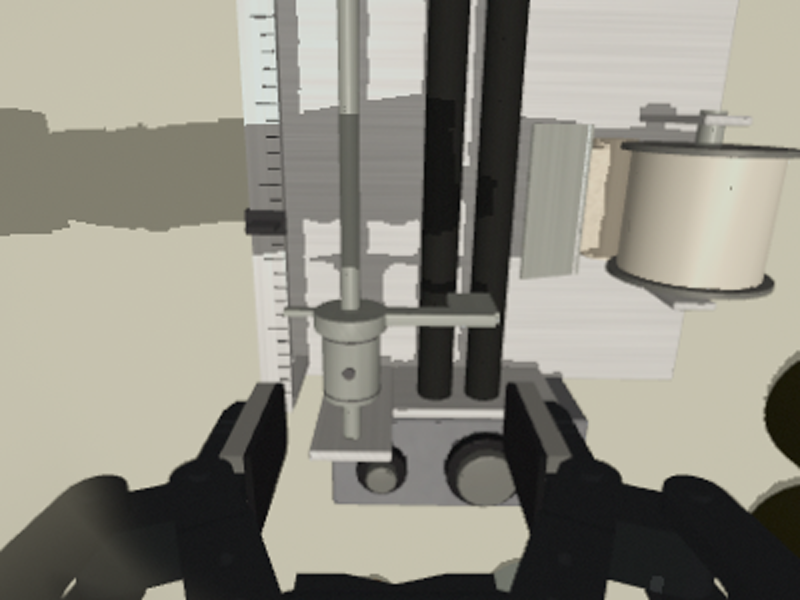

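The wrist view (crop, ×2, offset 120,50) shows the bar at u≈348, the collar at (350,365), the blade tip at (287,313), the dark pointer clip at (265,221), the stop arm plate end at (475,305), and the small and large keys at (382,478) and (485,472).

Run:
```python
from h import *
import pickle
C=cam('wrist',pickle.load(open('p1.pkl','rb')))
f=lambda u,v:(u/2+120,v/2+50)
for n,uv,z in [('bar far',(348,20),141),('bar near',(349,262),141),('blade',(287,313),129),('ptr',(267,222),134),('ptr lo',(267,222),110),('collar',(350,375),154),('roll1top',(448,20),84),('roll1bot',(435,390),84),('roll2top',(510,20),84),('roll2bot',(484,390),84),('feed',(382,478),100),('start',(485,472),100),('arm',(473,305),138)]:
    print(n,onz(C,f(*uv),z).round(1))
```

```text
bar far [475.7  61.4 141. ]
bar near [466.8 -73.4 141. ]
blade [ 422.9 -108.9  129. ]
ptr [417.9 -47.7 134. ]
ptr lo [412.1 -52.  110. ]
collar [ 463.6 -143.   154. ]
roll1top [534.9  66.9  84. ]
roll1bot [ 520.4 -192.9   84. ]
roll2top [574.2  65.2  84. ]
roll2bot [ 558.2 -194.6   84. ]
feed [ 476.3 -259.4  100. ]
start [ 556.9 -257.6  100. ]
arm [ 542.8 -105.7  138. ]
```

```bash
python3 -c "
from h import *
print(to_tool([462.7,-145.4,116]))"
```

```text
[-80.56256913 -28.08205434 215.17814404]
```

Scaled: 30 mm is 0.6, -27 mm is -0.54, 0.009 rad is 0.09.

```bash
echo '-0.54,-0.18,0.6,0,0,0.09,56;-0.54,-0.18,0.6,0,0,0,56;-0.54,-0.2,0.6,0,0,0,56;0,0,0.6,0,0,0,56;0,0,0,0,0,0,56;0,0,0,0,0,0,56' | python3 nudge.py
python3 - <<'E'
from h import *
import pickle
p=toolpose(); im=ctrl.get_image('wrist'); pickle.dump(p,open('p2.pkl','wb'))
print(p[0],ctrl.read_state()['tool_rot'])
cv2.imwrite('pics/w2b.png',cv2.resize(im[0:350,120:520],(686,600),interpolation=cv2.INTER_CUBIC))
cv2.imwrite('pics/w2.png',im)
E
```

```text
clock: 2.45
eef_pos: [462.7, -145.6, 211.5]
tool_rot: [-3.141, -0.0, 1.511]
force: [0.3, 0.5, 0.9]
width: 56.2
gripper_force: 0.0
[ 462.73324711 -145.60660486  211.54162918] [3.13985381e+00 1.20231257e-04 1.51221011e+00]
```

View pics/w2b.png

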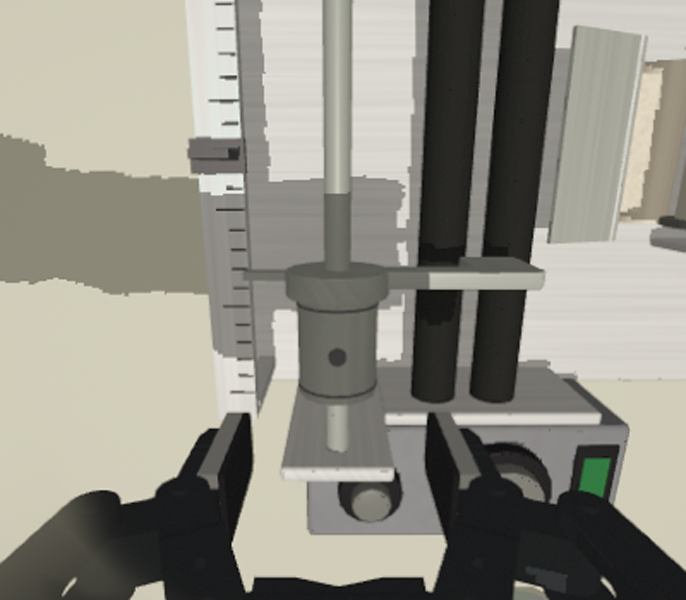

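The closer view (scale 1.714, offset 120,0) shows the fin of the clip around (232,153), the blade tip at (246,274), the collar hole at (337,357), the feed key at (372,503), and the finger midline at u≈339, right over the bar.

Run:
```python
from h import *
import pickle
A=cam('wrist',pickle.load(open('p1.pkl','rb')));B=cam('wrist',pickle.load(open('p2.pkl','rb')))
f=lambda u,v:(u/2+120,v/2+50)
g=lambda u,v:(u*.5833+120,v*.5833)
for n,a,b in [('blade',(287,313),(246,274)),('ptr',(276,221),(237,153)),('hole',(349,373),(337,357)),('feed',(382,478),(372,503)),('armcorner',(498,313),(545,271)),('flange front lip',(350,318),(337,279))]:
    X,e=tri([(A,f(*a)),(B,g(*b))]); print(n,X.round(1),round(e,1))
for n,b,z in [('blade',(246,274),129),('ptr',(237,153),134),('hole',(337,357),154),('feed',(372,503),100),('arm',(545,271),138)]: print(n,onz(B,g(*b),z).round(1))
```

```text
blade [ 424.3 -105.5  138.5] 0.6
ptr [418.8 -52.  108. ] 1.1
hole [ 462.6 -143.3  150.5] 0.0
feed [ 477.  -251.5  111.2] 0.2
armcorner [ 558.8 -112.   137.7] 0.1
flange front lip [ 464.7 -109.9  140.5] 0.2
blade [ 421.8 -107.1  129. ]
ptr [425.  -53.9 134. ]
hole [ 462.7 -142.   154. ]
feed [ 477.4 -260.2  100. ]
arm [ 558.8 -112.1  138. ]
```

Scaled: 35 mm is 0.7, 20 mm is 0.4.

```bash
echo '0,0,0.7,0,0,0,56;0,0,0.7,0,0,0,56;0,0,0.4,0,0,0,56;0,0,0.1,0,0,0,56;0,0,0,0,0,0,36;0,0,0,0,0,0,30;0,0,0,0,0,0,30;0,0,0,0,0,0,30;0,0,0,0,0,0,30' | python3 nudge.py
```

```text
clock: 3.4
eef_pos: [462.1, -144.7, 117.7]
tool_rot: [-3.141, 0.0, 1.513]
force: [-4.3, 1.6, 7.0]
width: 36.7
gripper_force: 61.2
```

Scaled: 12 mm is 0.24, 8 mm is 0.16.

```bash
echo '0.16,0,0,0,0,0,30;0.24,0,0,0,0,0,30;0.24,0,0,0,0,0,30;0.16,0,0,0,0,0,30;0.08,0,0,0,0,0,30;0,0,0,0,0,0,30;0,0,0,0,0,0,30' | python3 nudge.py
python3 - <<'E'
from h import *
import pickle
p=toolpose(); im=ctrl.get_image('wrist'); pickle.dump(p,open('p3.pkl','wb'))
print(p[0],ctrl.read_state()['tool_rot'])
cv2.imwrite('pics/w3b.png',cv2.resize(im[50:250,140:400],(780,600),interpolation=cv2.INTER_CUBIC))
cv2.imwrite('pics/w3.png',im)
E
```

```text
clock: 4.1
eef_pos: [464.7, -102.7, 117.6]
tool_rot: [-3.141, 0.003, 1.512]
force: [-4.3, -3.9, 7.0]
width: 36.0
gripper_force: 61.0
[ 464.67669578 -102.74390644  117.64006161] [-3.14136561e+00  2.64661568e-03  1.51162169e+00]
```

View pics/w3b.png

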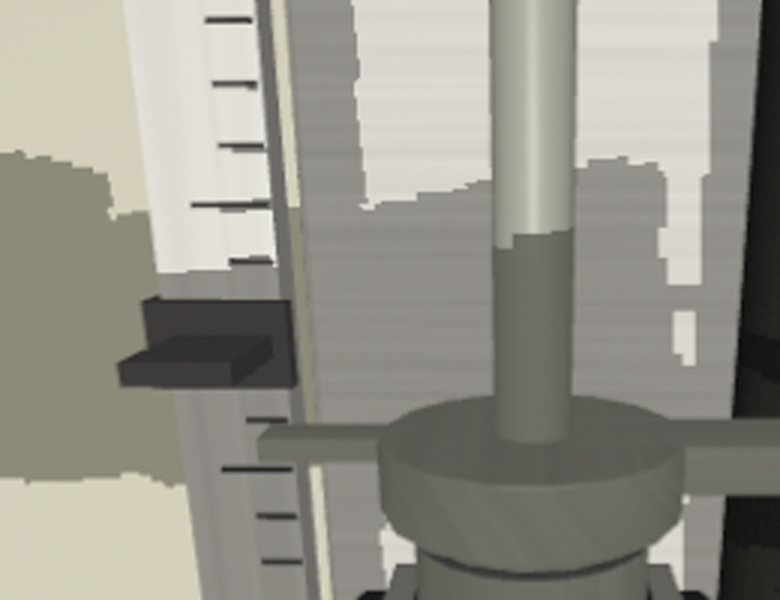

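The close view (crop ×3, offset 140,50): the fin top's face spans v 360–385 (centre 373) at u 120–235, the blade's top face spans v 432–460 (centre 446), tip at u 258.

Run:
```python
from h import *
import pickle
C=cam('wrist',pickle.load(open('p3.pkl','rb')))
f=lambda u,v:(u/3+140,v/3+50)
ax=np.array([0.058,0.998,0])
P=onz(C,f(235,373),134)
for z in (127,129,131): 
    B=onz(C,f(258,446),z); print(z,P.round(1),B.round(1),(P-B)@ax)
A=onz(C,f(265,429),129);print(A)
# blade far/near bar px for yaw
print(onz(C,f(533,20),141),onz(C,f(532,380),141))
```

```text
127 [422.4 -52.6 134. ] [421.5 -66.7 127. ] 14.141982763598989
129 [422.4 -52.6 134. ] [422.2 -66.1 129. ] 13.473801853868055
131 [422.4 -52.6 134. ] [422.9 -65.5 131. ] 12.805620944137125
[423.8158319  -63.25632621 129.        ]
[470.78007125  -7.26731471 141.        ] [467.86978927 -54.64845767 141.        ]
```

Scaled: 5 mm is 0.1, 4 mm is 0.08.

```bash
echo '0.08,0,0,0,0,0,30;0.1,0,0,0,0,0,30;0.06,0,0,0,0,0,30;0.026,0,0,0,0,0,30;0,0,0,0,0,0,30;0,0,0,0,0,0,30' | python3 nudge.py
python3 - <<'E'
from h import *
import pickle
p=toolpose(); im=ctrl.get_image('wrist'); pickle.dump(p,open('p4.pkl','wb'))
print(p[0],ctrl.read_state()['tool_rot'])
cv2.imwrite('pics/w4b.png',cv2.resize(im[120:240,150:310],(800,600),interpolation=cv2.INTER_CUBIC))
E
```

```text
clock: 4.75
eef_pos: [465.4, -90.3, 117.6]
tool_rot: [-3.141, 0.004, 1.511]
force: [-4.8, -6.4, 6.8]
width: 36.5
gripper_force: 61.1
[465.42024288 -90.30223495 117.63375831] [-3.14140604  0.00351383  1.5110275 ]
```

View pics/w4b.png

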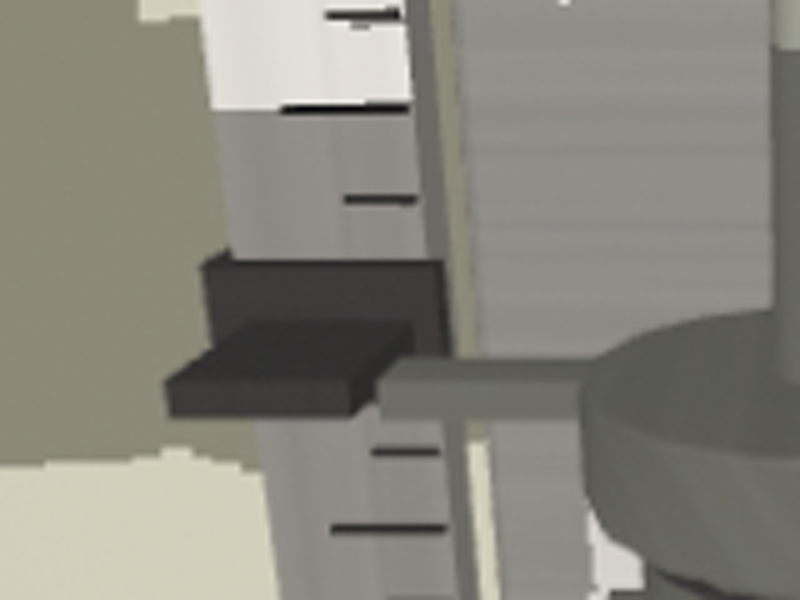

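The ×5 crop (offset 150,120) shows the fin top face at v 380–416, its right end at u≈355, and the blade top face at v 380–418, tip at u≈380 – almost level.

Run:
```python
from h import *
import pickle
C=cam('wrist',pickle.load(open('p4.pkl','rb')))
f=lambda u,v:(u/5+150,v/5+120)
ax=np.array([0.058,0.998,0])
P=onz(C,f(353,398),134)
for z in (127,129,131,134): 
    B=onz(C,f(382,399),z); print(z,P.round(1),B.round(1),(P-B)@ax)
```

```text
127 [422.2 -52.3 134. ] [422.4 -54.8 127. ] 2.477574964656498
129 [422.2 -52.3 134. ] [423.1 -54.2 129. ] 1.7988812894323611
131 [422.2 -52.3 134. ] [423.8 -53.6 131. ] 1.12018761420821
134 [422.2 -52.3 134. ] [424.9 -52.6 134. ] 0.10214710137199047
```

Scaled: -35 mm is -0.7, -20 mm is -0.4.

```bash
echo '0,0,0,0,0,0,56;0,0,0,0,0,0,56;0,0,0,0,0,0,56;0,0,-0.4,0,0,0,56;0,0,-0.7,0,0,0,56;-0.4,0,0,0,0,0,56;-0.4,0,0,0,0,0,56;0,0,0,0,0,0,56;0,0,0,0,0,0,56' | python3 nudge.py
python3 - <<'E'
from h import *
import pickle
p=toolpose(); im=ctrl.get_image('wrist'); pickle.dump(p,open('p5.pkl','wb'))
print(p[0],ctrl.read_state()['tool_rot'])
print(proj(cam('wrist',p),[[422,-52,134]]))
cv2.imwrite('pics/w5.png',im)
u,v=proj(cam('wrist',p),[[422,-52,134]])[0].astype(int)
print(u,v)
cv2.imwrite('pics/w5b.png',cv2.resize(im[v-30:v+30,u-40:u+40],(800,600),interpolation=cv2.INTER_CUBIC))
E
```

```text
clock: 5.7
eef_pos: [464.0, -127.2, 171.4]
tool_rot: [3.141, -0.001, 1.512]
force: [-0.1, 0.1, 0.8]
width: 55.8
gripper_force: 0.0
[ 463.96663028 -127.21465927  171.37231017] [ 3.14129698e+00 -8.66934512e-04  1.51343324e+00]
[[241.64720331 114.33491633]]
241 114
```

View pics/w5b.png

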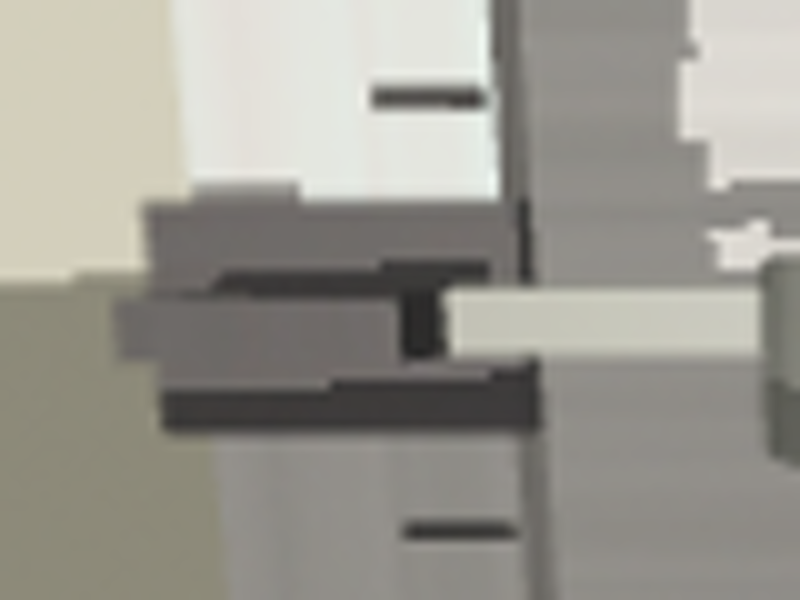

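Nadir view (×10 crop): fin top v 297–360 (centre 328), blade v 288–355 (centre 321), so they are level within about 0.4 mm. The stop is set; on to the bottle.

Scaled: -45 mm is -0.9, 25 mm is 0.5, 0.05 rad is 0.5.

```bash
echo '0,0,-0.9,0,0,0,70;0,0,-0.9,0,0,0,70;0.5,0,-0.7,0,0,0,70;0.92,0,0,0,0,0,70;0.96,0,0,0,0,0.5,70;0.96,0,0,0,0,0.5,70;0.96,0,0,0,0,0.5,70;0.96,0,0,0,0,0,70;0.96,-0.1,0,0,0,0,70;0.8,-0.1,0,0,0,0,70;0,0,0,0,0,0,70;0,0,0,0,0,0,70' | python3 nudge.py
python3 - <<'E'
from h import *
import pickle
p=toolpose(); im=ctrl.get_image('wrist'); pickle.dump(p,open('p6.pkl','wb'))
print(p[0],ctrl.read_state()['tool_rot'])
cv2.imwrite('pics/w6.png',im)
E
```

```text
clock: 6.95
eef_pos: [500.5, 223.4, 295.8]
tool_rot: [-3.14, 0.0, 1.367]
force: [-0.7, -1.0, 0.1]
width: 70.0
gripper_force: 0.0
[500.46390561 223.44700686 295.80224331] [-3.14081038e+00  1.12964900e-03  1.36436512e+00]
```

View pics/w6.png

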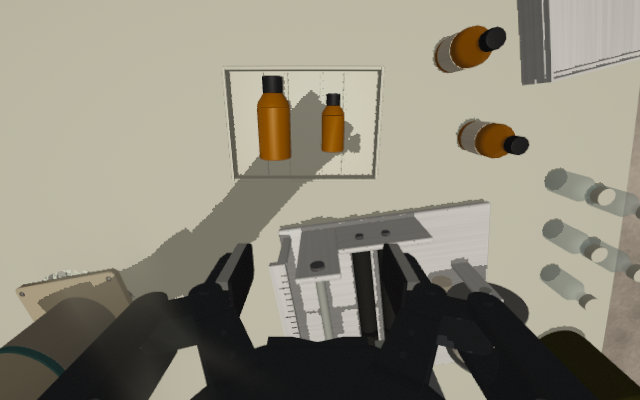

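The wrist view shows the larger bottle from cap end (272,77) to base edge (275,159), body edges u 258–291, with the smaller one at u≈333 and the tray border u 225–382.

Run:
```python
from h import *
import pickle
p=pickle.load(open('p6.pkl','rb'));C=cam('wrist',p)
for n,uv,z in [('base top edge',(275,159),46),('capend',(272,77),38),('body L',(258,140),30),('body R',(291.5,140),30),('body L2',(258,105),30),('body R2',(290,105),30),('trayBL',(236,178),28),('trayBR',(376,177),28),('trayTL',(224,69),28),('trayTR',(382,68),28)]: print(n,onz(C,uv,z).round(1))
T=cam('top')
for n,uv,z in [('cap',(223,229.5),30),('base',(252,235.5),30)]: print(n,onz(T,uv,z).round(1))
```

```text
base top edge [443.6 241.5  46. ]
capend [465.  347.4  38. ]
body L [423.4 270.9  30. ]
body R [470.5 261.1  30. ]
body L2 [436.  317.3  30. ]
body R2 [479.4 308.2  30. ]
trayBL [375.5 222.8  28. ]
trayBR [582. 182.  28.]
trayTL [402.7 371.7  28. ]
trayTR [611.2 329.7  28. ]
cap [459.6 346.9  30. ]
base [434.7 237.1  30. ]
```

```bash
python3 -c "
from h import *
print(to_tool([453.1,288.6,130]))"
```

```text
[ 55.91291215 -60.38424544 165.82578808]
```

```bash
echo '0.38,-0.4,0.4,0,0,0,70;0.38,-0.4,0.6,0,0,-0.06,70;0.36,-0.4,0.7,0,0,0,70;0,0,0.8,0,0,0,70;0,0,0.6,0,0,0,70;0,0,0.2,0,0,0,70;0,0,0,0,0,0,70;0,0,0,0,0,0,70' | python3 nudge.py
python3 - <<'E'
from h import *
import pickle
p=toolpose(); im=ctrl.get_image('wrist'); pickle.dump(p,open('p7.pkl','wb'))
print(p[0],ctrl.read_state()['tool_rot'])
cv2.imwrite('pics/w7.png',im)
E
```

```text
clock: 7.8
eef_pos: [455.4, 288.5, 132.5]
tool_rot: [3.14, -0.001, 1.367]
force: [0.7, 0.1, -0.1]
width: 70.4
gripper_force: 0.0
[455.41386407 288.49344905 132.52789383] [ 3.13937454e+00 -2.00873506e-03  1.36766043e+00]
```

View pics/w7.png

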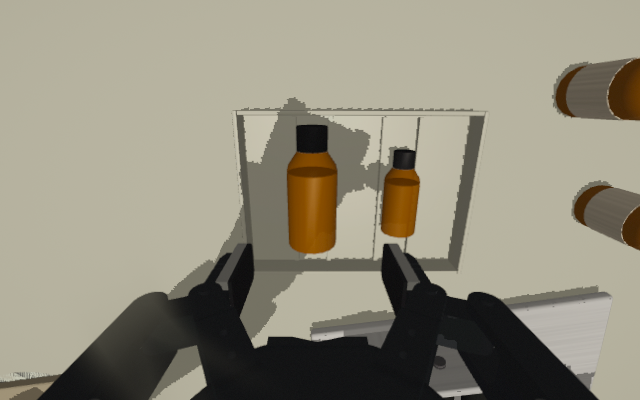

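Now the bottle is centred at u≈312, base edge at (313,252), cap end (312,125), body edges u 287–337.

Run:
```python
from h import *
import pickle
A=cam('wrist',pickle.load(open('p6.pkl','rb')));B=cam('wrist',pickle.load(open('p7.pkl','rb')))
print('base',tri([(A,(275,159)),(B,(313,252))]),'cap',tri([(A,(272,77)),(B,(312,125))]))
for uv,z in [((313,252),46),((312,125),38),((287,215),30),((337,215),30),((287,180),30),((337.5,180),30)]: print(onz(B,uv,z).round(1))
print(to_tool([453,288.6,16]))
```

```text
base (array([443.10821524, 241.64914921,  47.59487404]), np.float64(0.7330655066597183)) cap (array([463.4462374 , 349.50811705,  22.43681768]), np.float64(0.5713891577902636))
[442.2 240.6  46. ]
[464.4 350.7  38. ]
[424.3 274.9  30. ]
[470.1 265.4  30. ]
[432.2 307.7  30. ]
[476.7 298.6  30. ]
[ -0.95481897  -2.80340925 116.91439269]
```

Scaled: 35 mm is 0.7, 6 mm is 0.12.

```bash
echo '0.012,-0.072,0.6,0,0,0,70;0,0,0.7,0,0,0,70;0,0,0.6,0,0,0,70;0,0,0.3,0,0,0,70;0,0,0.12,0,0,0,70;0,0,0,0,0,0,70;0,0,0,0,0,0,55;0,0,0,0,0,0,40;0,0,0,0,0,0,36;0,0,0,0,0,0,36;0,0,0,0,0,0,36' | python3 nudge.py
```

```text
clock: 8.95
eef_pos: [451.2, 290.8, 17.2]
tool_rot: [3.14, -0.002, 1.369]
force: [-3.0, -0.2, 7.9]
width: 44.1
gripper_force: 60.0
```

Scaled: -45 mm is -0.9, -38 mm is -0.76.

```bash
echo '0,0,-0.2,0,0,0,36;0,0,-0.6,0,0,0,36;0,0,-0.9,0,0,0,36;0,0,-0.9,0,0,0,36;0,0,-0.9,0,0,0,36;0,0,-0.76,0,0,0,36;0,0,0,0,0,0,36;0,0,0,0,0,0,36' | python3 nudge.py; python3 -c "
from h import *
print(to_tool([550.6,6,130]))"
```

```text
clock: 9.75
eef_pos: [451.2, 289.5, 229.6]
tool_rot: [3.14, -0.001, 1.368]
force: [-0.4, -0.3, -2.4]
width: 44.4
gripper_force: 62.0
[-257.86214948  154.16804555   99.63277536]
```

```bash
echo '-0.32,0.2,0,0,0,0,36;-0.64,0.38,0,0,0,0,36;-0.72,0.44,0,0,0,0,36;-0.72,0.44,0,0,0,0,36;-0.72,0.44,0,0,0,0,36;-0.72,0.44,0,0,0,0,36;-0.72,0.4,0,0,0,0,36;-0.6,0.34,0,0,0,-0.7,36;0,0,0,0,0,-0.73,36;0,0,0,0,0,0,36;0,0,0,0,0,0,36' | python3 nudge.py
python3 - <<'E'
from h import *
import pickle
print(to_tool([550.6,3,96]),ctrl.read_state()['tool_rot'],ctrl.read_state()['eef_pos'])
p=toolpose(); im=ctrl.get_image('wrist'); pickle.dump(p,open('p8.pkl','wb'));cv2.imwrite('pics/w8.png',im)
E
```

```text
clock: 10.85
eef_pos: [548.9, 6.9, 227.1]
tool_rot: [-3.139, -0.001, 1.511]
force: [-0.8, -0.5, -1.0]
width: 44.2
gripper_force: 61.9
[ -3.87570663   2.30658123 131.10137458] [-3.13874674e+00 -5.76808783e-04  1.51118680e+00] [548.8963518    6.90851762 227.10962172]
```

View pics/w8.png

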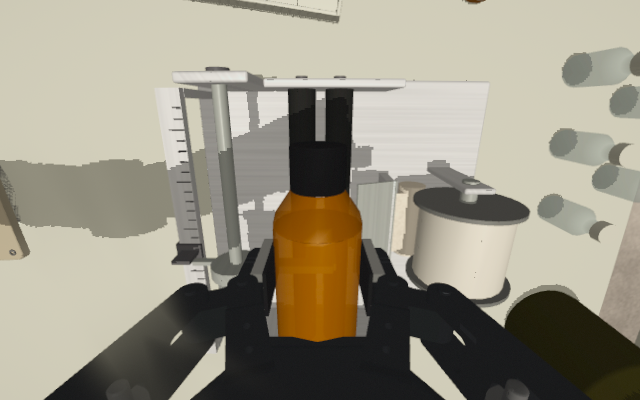

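The wrist view shows the bottle (u≈318) above the roller pair (mid u≈320), cap to +y, ready to descend.

Scaled: 10 mm is 0.2, 4 mm is 0.08.

```bash
echo '-0.06,0.04,0.6,0,0,0,36;0,0,0.7,0,0,0,36;0,0,0.6,0,0,0,36;0,0,0.36,0,0,0,36;0,0,0.2,0,0,0,36;0,0,0.08,0,0,0,36;0,0,0,0,0,0,36;0,0,0,0,0,0,36' | python3 nudge.py; python3 -c "
from h import *
print(to_tool([550.3,-1,96]))"
```

```text
clock: 11.7
eef_pos: [552.6, 3.4, 102.3]
tool_rot: [3.14, -0.0, 1.512]
force: [-0.3, -0.6, -1.2]
width: 44.1
gripper_force: 61.9
[-4.56902068 -2.08301702  6.25460584]
```

```bash
echo '-0.04,-0.02,0.08,0,0,0,36;-0.04,-0.02,0.02,0,0,0,36;0,0,0,0,0,0,36;0,0,0,0,0,0,36' | python3 nudge.py;python3 -c "
from h import *
print(to_tool([550.3,-4.9,92]))"; echo '-0.02,0,0,0,0,0,36;0,0,0,0,0,0,36' | python3 nudge.py;  echo '-0.02,0,0,0,0,0,36;0,0,0,0,0,0,36' | python3 nudge.py
```

```text
clock: 12.1
eef_pos: [549.7, -1.0, 96.5]
tool_rot: [3.141, 0.0, 1.511]
force: [-0.3, 0.1, -1.9]
width: 44.1
gripper_force: 61.9
[-3.86974573  0.80470425  4.50884206]
clock: 12.3
eef_pos: [549.7, -1.9, 96.4]
tool_rot: [3.141, 0.0, 1.512]
force: [-0.5, 1.2, -1.9]
width: 44.5
gripper_force: 61.9
clock: 12.5
eef_pos: [549.5, -3.0, 96.3]
tool_rot: [-3.142, 0.0, 1.512]
force: [-1.0, 0.8, -1.9]
width: 44.2
gripper_force: 61.9
```

```bash
echo '-0.02,0,0,0,0,0,36;0,0,0,0,0,0,36' | python3 nudge.py|grep -E 'pos|force: \['; echo '-0.014,0,0,0,0,0,36;0,0,0,0,0,0,36' | python3 nudge.py|grep -E 'pos|force: \['
```

```text
eef_pos: [549.5, -4.0, 96.3]
force: [0.2, 0.4, -1.0]
eef_pos: [549.4, -4.6, 96.3]
force: [1.1, 0.4, -2.1]
```

```bash
python3 -c "
from h import *
C=cam('wrist',toolpose())
print('expected contact TCP y about -4.9; now',toolpose()[0])"
```

```text
expected contact TCP y about -4.9; now [549.43275669  -4.5618764   96.33439792]
```

```bash
echo '-0.014,0,0,0,0,0,36;0,0,0,0,0,0,36' | python3 nudge.py|grep -E 'pos|force: \['; echo '-0.014,0,0,0,0,0,36;0,0,0,0,0,0,36' | python3 nudge.py|grep -E 'pos|force: \['
```

```text
eef_pos: [549.4, -5.0, 96.4]
force: [-0.7, 0.4, -1.8]
eef_pos: [549.4, -5.1, 96.4]
force: [0.2, 2.0, -1.7]
```

```bash
for i in 1 2 3; do echo '0,0,0,0,0,0,36' | python3 nudge.py|grep -E 'pos|force: \['; done
```

```text
eef_pos: [549.4, -5.1, 96.4]
force: [-0.4, 3.2, -1.9]
eef_pos: [549.4, -5.1, 96.4]
force: [-0.2, 2.8, -0.5]
eef_pos: [549.4, -5.2, 96.4]
force: [-0.8, 3.4, -0.8]
```

```bash
echo '0.006,0.01,0.04,0,0,0,36;0,0,0.02,0,0,0,36;0,0,0,0,0,0,36' | python3 nudge.py|grep -E 'pos|force: \['; echo '0,0,0.014,0,0,0,36;0,0,0,0,0,0,36' | python3 nudge.py|grep -E 'pos|force: \['; echo '0,0,0.014,0,0,0,36;0,0,0,0,0,0,36' | python3 nudge.py|grep -E 'pos|force: \['
```

```text
eef_pos: [550.1, -5.2, 93.3]
force: [0.1, 4.6, -0.9]
eef_pos: [550.1, -5.2, 92.7]
force: [-0.3, 5.4, -0.3]
eef_pos: [550.3, -5.2, 92.2]
force: [-1.3, 4.8, 2.4]
```

```bash
echo '0.008,0,0.008,0,0,0,36;0,0,0,0,0,0,36' | python3 nudge.py|grep -E 'pos|force: \['; echo '0,0,0.006,0,0,0,36;0,0,0,0,0,0,36' | python3 nudge.py|grep -E 'pos|force: \['
```

```text
eef_pos: [550.4, -5.3, 92.1]
force: [0.3, 4.6, 5.7]
eef_pos: [550.6, -5.2, 92.0]
force: [-0.6, 3.5, 6.5]
```

The manual's scale: shifts go in shares of 50 mm and turns go in units of 0.1 rad. Converting my numbers, -45 mm is -0.9, -30 mm is -0.6.

```bash
echo '0,0,0,0,0,0,47;0,0,0,0,0,0,52;0,0,0,0,0,0,60;0,0,0,0,0,0,62;0,0,0,0,0,0,62' | python3 nudge.py; echo '0,0,-0.2,0,0,0,62;0,0,-0.6,0,0,0,62;0,0,-0.9,0,0,0,62;0,0,-0.9,0,0,0,62;0,0,0,0,0,0,62;0,0,0,0,0,0,62' | python3 nudge.py
python3 - <<'E'
from h import *
import pickle
p=toolpose(); im=ctrl.get_image('wrist'); pickle.dump(p,open('p9.pkl','wb'));cv2.imwrite('pics/w9.png',im)
print(p[0], proj(cam('wrist',p),[[422,-52,134],[423.5,-52.5,134]]))
t0=cv2.imread('pics/top0.png')
# orange extents (bottle) in wrist picture
h=cv2.cvtColor(im,cv2.COLOR_BGR2HSV); m=((h[...,0]<22)&(h[...,1]>170)&(h[...,2]>60)).astype(np.uint8)
n,l,s,c=cv2.connectedComponentsWithStats(m); print([(s[i].tolist(),c[i].round(1).tolist()) for i in range(1,n) if s[i][4]>200])
E
```

```text
clock: 15.2
eef_pos: [549.7, -5.7, 91.0]
tool_rot: [-3.141, 0.001, 1.511]
force: [-0.7, 0.1, 0.3]
width: 61.8
gripper_force: 0.0
clock: 15.8
eef_pos: [550.4, -5.3, 223.0]
tool_rot: [3.139, 0.0, 1.512]
force: [-0.4, -0.4, 0.0]
width: 61.6
gripper_force: 0.0
[550.44430641  -5.30618226 222.96090479] [[181.99160097 254.73767535]
 [183.67946533 255.1344579 ]]
[([293, 150, 49, 96, 4215], [317.0, 197.4])]
```

```bash
python3 - <<'E'
from h import *
import pickle
C=cam('wrist',pickle.load(open('p9.pkl','rb')))
print('base edge',onz(C,(317.5,246),124), 'expected', 547.1,-55.6)
print(to_tool([464,-127.2,171.4]))
E
echo '-0.64,-0.4,0,0,0,0,56;-0.64,-0.4,0,0,0,0,56;-0.62,-0.4,0,0,0,0,56;-0.6,-0.38,0.4,0,0,0,56;0,0,0.48,0,0,0,56;0,0,0.12,0,0,0,56;0,0,0,0,0,0,56;0,0,0,0,0,0,56' | python3 nudge.py
python3 - <<'E'
from h import *
import pickle
p=toolpose(); im=ctrl.get_image('wrist'); pickle.dump(p,open('p10.pkl','wb'));cv2.imwrite('pics/w10.png',im)
print(to_tool([464,-127.2,171.4]))
a=cv2.cvtColor(cv2.imread('pics/w5.png'),cv2.COLOR_BGR2GRAY); b=cv2.cvtColor(im,cv2.COLOR_BGR2GRAY)
def match(v0,v1,u0,u1):
    t=a[v0:v1,u0:u1]; r=cv2.matchTemplate(b[v0-20:v1+20,u0-20:u1+20],t,cv2.TM_CCOEFF_NORMED); _,s,_,l=cv2.minMaxLoc(r); return l[0]-20,l[1]-20,round(s,3)
# clip: crop u110-400,v190-430 -> full ; blade u450-760 v270-370
print('clip',match(100,130,211,241),'blade',match(108,124,246,276))
print('ref blade col',a[104:128,262],'now',b[100:134,262])
print('ref fin col',a[100:132,220],'now',b[96:136,220])
E
```

```text
base edge [548.3130219  -55.51275178 124.        ] expected 547.1 -55.6
[-126.49679937  -78.11512965   50.1979526 ]
clock: 16.65
eef_pos: [464.4, -124.2, 171.4]
tool_rot: [3.141, -0.001, 1.514]
force: [1.1, 0.2, -0.3]
width: 56.0
gripper_force: 0.0
[-2.88798522 -0.46368707  0.33350023]
clip (0, 4, 0.908) blade (0, 5, 0.939)
ref blade col [141 137 140 142 143 143 142 143 148 198 198 198 198 198 197 170 143 142
 141 141 140 141 143 143] now [141 140 139 141 142 143 143 140 138 142 143 143 142 143 144 142 142 141
 198 198 198 198 198 195 157 141 141 141 141 142 143 142 142 143]
ref fin col [226 225 189 156 118 106 105 107 108 107 106 105 104  83 103 107 106 107
 106 107 106 106 107  64  60  60  59 100 137 137 137 137] now [229 228 227 226 226 226 226 225 226 225 225 189 117 103 105 107 107 107
 106 105 104  81  78 104 107 107 107 107 107 106 108 106 105 106 105 114
 137 137 137 137]
```

Stop still on the pointer (shifts agree within ~0.3 mm), bottle base at the stop face. Now the keys.

Scaled: -20 mm is -0.4, 20 mm is 0.4.

```bash
echo '0,0,-0.6,0,0,0,20;-0.4,0.2,-0.6,0,0,0,0;-0.8,0.5,0,0,0,0,0;-0.7,0.4,0,0,0,0,0;0,0,0,0,0,0,0;0,0,0,0,0,0,0' | python3 nudge.py | grep pos
cat > k.py <<'E'
from h import *
import pickle,sys
p=toolpose(); im=ctrl.get_image('wrist'); n=sys.argv[1]; pickle.dump(p,open(f'p{n}.pkl','wb'));cv2.imwrite(f'pics/w{n}.png',im)
C=cam('wrist',p); print(p[0],proj(C,[[476,-258,103],[556,-261,103]]).round(1))
g=cv2.medianBlur(cv2.cvtColor(im,cv2.COLOR_BGR2GRAY),3)
for i,(u,v) in enumerate(proj(C,[[476,-258,103],[556,-261,103]]).astype(int)):
    w=g[v-45:v+45,u-45:u+45]
    for r0,r1 in [(8,18),(18,34)]:
        c=cv2.HoughCircles(w,cv2.HOUGH_GRADIENT,1.0,8,param1=120,param2=14,minRadius=r0,maxRadius=r1)
        print(i,None if c is None else [(round(float(a)+u-45,1),round(float(b)+v-45,1),round(float(r),1)) for a,b,r in c[0][:4]])
E
python3 k.py 11
```

```text
eef_pos: [513.4, -223.3, 231.6]
[ 513.35387766 -223.30739271  231.5589825 ] [[283.1 221.1]
 [360.  219.5]]
0 [(np.float64(284.5), np.float64(213.5), 17.4), (np.float64(277.5), np.float64(217.5), 12.5)]
0 [(np.float64(282.5), np.float64(212.5), 18.8)]
1 [(np.float64(351.5), np.float64(223.5), 17.3)]
1 [(np.float64(359.5), np.float64(212.5), 29.9), (np.float64(359.5), np.float64(220.5), 24.3), (np.float64(368.5), np.float64(210.5), 21.0)]
```

Run:
```python
import cv2,numpy as np
g=cv2.cvtColor(cv2.imread('pics/w11.png'),cv2.COLOR_BGR2GRAY)
print('u283 v190-245',g[190:246,283]);print('v218 u255-400',g[218,255:400]);print('u360',g[180:256,360])
```

```text
u283 v190-245 [ 79  78  78  73  46  15  20  19  24  21  20  33  55  55  54  55  58  60
  81 118 123 103 143 142 139 138 135 132 130 128 126 124 124 123 122 121
 119 118 107  68  39  38  77 125 136 136 135 135 135 135 135 135 134 129
 154 193]
v218 u255-400 [136 135 136 135 136 135 135 135 125  78  39  41  42  41  69 108 119 122
 124 124 126 125 127 127 129 129 131 131 130 130 129 130 130 130 129 126
 116  91  53  46  46  46  45  45  45  48  95 134 134 135 136 136 135 135
 135 135 135 136 136 136 135 136 136 135 135 135 135 135 135 135 134 135
 134 135 125  86  38  44  46  47  47  47  45  49  80 113 125 132 131 131
 131 131 131 130 130 130 130 129 129 129 129 130 129 129 129 129 129 128
 128 127 126 126 126 125 125 125 125 124 123 124 124 123 123 122 122 121
 122 120 112  85  40  39  41  42  99 131 131 130 130 130 130 129 130 129
 129]
u360 [ 77  77  77  69  28  17  18  20  22  26  36  36  36  35  42  56  56  61
  69  75  71  70  70  70  97 136 136 135 134 134 134 133 132 132 131 130
 129 130 129 127 127 126 126 126 125 125 124 123 123 122 123 122 122 121
 120 120 120 119 111  83  37  51  96 124 154 193 193 193 193 193 193 193
 193 193 193 193]
```

Run:
```python
from h import *
import pickle
C=cam('wrist',pickle.load(open('p11.pkl','rb')))
for z in (98,103,108): print(z,onz(C,(280.7,217),z).round(1),onz(C,(362,217.3),z).round(1),np.linalg.norm(onz(C,(339,217),z)-onz(C,(385.5,217),z)).round(1))
print(to_tool([474.5,-256,140]))
```

```text
98 [ 473.1 -255.3   98. ] [ 558.9 -260.7   98. ] 49.2
103 [ 473.9 -253.3  103. ] [ 558.1 -258.6  103. ] 48.3
108 [ 474.8 -251.3  108. ] [ 557.4 -256.6  108. ] 47.4
[-36.1650252  -36.55676038  91.49571118]
```

Scaled: 20 mm is 0.4, 30 mm is 0.6.

```bash
echo '-0.28,-0.36,0.4,0,0,0,0;-0.28,-0.36,0.6,0,0,0,0;0,0,0.6,0,0,0,0;0,0,0.36,0,0,0,0;0,0,0,0,0,0,0;0,0,0,0,0,0,0' | python3 nudge.py
```

```text
clock: 17.95
eef_pos: [475.9, -247.8, 133.9]
tool_rot: [3.141, -0.001, 1.514]
force: [0.7, -0.0, 0.6]
width: -0.3
gripper_force: 0.0
```

Scaled: -4 mm is -0.08, 10 mm is 0.2.

```bash
echo '-0.08,0,0.2,0,0,0,0;0,0,0.18,0,0,0,0;0,0,0,0,0,0,0' | python3 nudge.py|grep -E 'pos|force: \['; for i in 1; do echo '0,0,0.06,0,0,0,0;0,0,0,0,0,0,0' | python3 nudge.py|grep -E 'pos|force: \['; echo '0,0,0.06,0,0,0,0;0,0,0,0,0,0,0' | python3 nudge.py|grep -E 'pos|force: \['; done
```

```text
eef_pos: [475.4, -253.6, 113.8]
force: [1.4, -0.5, 2.8]
eef_pos: [475.4, -253.6, 111.4]
force: [1.1, -1.0, 4.4]
eef_pos: [475.5, -253.7, 110.7]
force: [-4.7, 0.5, 21.9]
```

```bash
echo '0,0,-0.2,0,0,0,0;0,0,-0.4,0,0,0,0;0,0.54,0,0,0,0,0;0,0.54,0,0,0,0,0;0,0.52,0,0,0,0,0;0,0,0.2,0,0,0,0;0,0,0.2,0,0,0,0;0,0,0,0,0,0,0;0,0,0,0,0,0,0' | python3 nudge.py|grep -E 'pos|force: \['
```

```text
eef_pos: [553.4, -257.7, 117.7]
force: [0.1, -0.1, 0.2]
```

Scaled: 3 mm is 0.06, 2 mm is 0.04.

```bash
echo '0,0.04,0.06,0,0,0,0;0,0,0,0,0,0,0' | python3 nudge.py|grep -E 'pos|force: \['; echo '0,0,0.06,0,0,0,0;0,0,0,0,0,0,0' | python3 nudge.py|grep -E 'pos|force: \[';echo '0,0,0.04,0,0,0,0;0,0,0,0,0,0,0' | python3 nudge.py|grep -E 'pos|force: \['
```

```text
eef_pos: [556.5, -258.4, 115.3]
force: [-1.2, -0.7, 1.5]
eef_pos: [556.9, -258.5, 112.3]
force: [-1.0, -1.3, 3.4]
eef_pos: [556.9, -258.4, 111.1]
force: [-3.6, -0.3, 8.5]
```

Scaled: 1.2 mm is 0.024.

```bash
echo '0,0,0.024,0,0,0,0;0,0,0,0,0,0,0' | python3 nudge.py|grep -E 'pos|force: \['; echo '0,0,-0.2,0,0,0,0;0,0,-0.6,0,0,0,0;0,0,-0.9,0,0,0,0;0,0,-0.9,0,0,0,0;0,0,0,0,0,0,0;0,0,0,0,0,0,0' | python3 nudge.py
python3 - <<'E'
from h import *
im=ctrl.get_image('top');cv2.imwrite('pics/top2.png',im)
h=cv2.cvtColor(im,cv2.COLOR_BGR2HSV); m=((h[...,0]<22)&(h[...,1]>170)&(h[...,2]>60)).astype(np.uint8)
n,l,s,c=cv2.connectedComponentsWithStats(m[120:260,210:470]); print([(s[i].tolist(),(c[i]+[210,120]).round(1).tolist()) for i in range(1,n) if s[i][4]>20])
print(proj(cam('top'),[[547.1,-55.6,101.7],[550.4,.3,101.7],[553.7,56,101.7]]))
E
```

```text
eef_pos: [557.0, -258.5, 110.9]
force: [-5.6, 0.3, 15.4]
clock: 20.95
eef_pos: [557.7, -258.0, 240.1]
tool_rot: [3.139, 0.001, 1.512]
force: [-0.6, 0.0, -0.3]
width: 0.2
gripper_force: 0.0
[([45, 32, 9, 9, 45], [259.6, 156.9]), ([14, 39, 9, 9, 41], [228.4, 163.9]), ([96, 76, 24, 12, 245], [318.0, 201.2]), ([28, 88, 16, 7, 82], [245.7, 211.0]), ([229, 103, 9, 9, 43], [441.9, 227.7])]
[[329.42437048 201.58367238]
 [314.13578831 201.02633861]
 [298.9058478  200.46724214]]
```

```bash
python3 -c "
from cell import ctrl
print(ctrl.finish_job())"
```

```text
the job is handed in; nothing more can be done
None
```

The job is handed in at about 21 s: the stop is within about 0.4 mm of the pointer, the larger bottle lies on the rollers with its base against the stop arm and its cap pointing away, and the feed key and then the start key were each pressed until the force rose sharply.

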